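Load the sample cassette under the spring-closed flap

ROBOT

A 6-joint arm with a two-finger parallel gripper is mounted at the origin on a cart in front of the work surface, level with it; the furniture and walls round the work are solid. World frame = base frame: x ahead of the robot, y to its left, z up, the work surface at z = 0. Lengths are in m, angles in rad, forces in N, time in s.
With the tool pointing down it reaches from about 0.3 to 0.775 m from the base axis. Payload 14.6 kg.
Tool frame: the origin (TCP) lies on the centre line of the jaws, within the pads' length; the fingertips stand 17 mm ahead of it and the grasp point (between the pads) lies 2 mm behind it; z points along the fingers, y is the line along which they close (so a half turn about z gives the same grasp; the last joint's range is limited). The gripper opens to 85 mm and grips with 20 to 120 N. Pads are 22 mm wide; open, the fingers measure 114 mm over their backs; the gripper's body (76 mm by 85 mm) begins 54 mm behind the grasp point. The pads swing forward as they close: fully open they stand 13 mm farther back than shut.
Start: joints at [1.171, 0.3, 1.521, -0, 1.321, -0.067], TCP at [0.18, 0.52, 0.248] pointing down, gripper open.
Joint ranges: [-3.03, 3.03], [-0.79, 2.21], [0.23, 2.52], [-1.04, 4.18], [0, 3.07], [-2.55, 2.55]. Speed limits (rad/s): [2.22, 2.22, 2.57, 3.14, 3.14, 3.14].

INTERFACE

Orientations are given as a 3x3 rotation matrix whose columns are the frame's x, y, z axes.
In Python, from workcell import ctrl, open_gripper, grasp, viewer, job, finder gives the robot as it stands. The module is installed in compiled form; this text tells all that it offers. Calls block until the motion is done:
- ctrl.goto(position, orientation): joint-space move of the TCP to a pose.
- ctrl.movel(position, attitude=None, v=0.15, until_force=None): straight line of the TCP; attitude=None keeps the orientation; v is the mean speed in m/s. With until_force (N) it stops when the force on the tool has changed by that much, and returns True; else False.
- ctrl.move_joints(angles): joint-space move.
- open_gripper() and grasp(): open the fingers fully, or close them until they stop; the grip force is fixed at half the most.
- ctrl.wait(seconds).
- ctrl.solve_ik(position, orientation): joint angles nearest the present ones, or None.
- viewer.camera(name): name is "scene" or "top"; returns (picture, depth): 384x512x3 uint8, blue, green, red; 384x512 float32, m along the optical axis (not along the pixel's ray), 0 where there is no reading.
- viewer.calibration(name): a dict with "camera_matrix" (3x3 intrinsics, pixels), "extrinsics" (4x4, takes a point from camera to world coordinates). Camera axes: x right, y down, z forward; pixel columns grow to the right and rows downward; lengths in m; the calibration is good to about 2 mm. A picture is of the moment at which its call begins. calibration takes no time and is no camera call.
A pose or a line that the arm cannot do raises ctrl.IKError and nothing moves.
- job.finish_job(): hands the job in; it is judged then, once.
Trained networks look in the newest picture that a camera, given by its name, has taken for a name from the list of things; names that differ only in an ending like _2 or _b are one class to them, and where a whole thing is asked for, a point or a joint stands for the part that bears it (a point fixed in the world has none). Each returns a list of dicts, best first, with "score" (0 to 1); they miss things now and then, are a little off and sometimes report something else, mostly with a low value. They report only what shows in the picture. A call takes as long as a camera call. They do not tell look-alikes from the thing itself.
- finder.cut_out(camera, thing): "region" (384x512 bool, what is visible of it) and "at" ([column, row] in pixels, amid what is visible of it).
Readings, each from a call of its own:
- ctrl.read_clock(): time.
- ctrl.read_joints(): joint angles.
- ctrl.read_joint_velocities(): joint speeds.
- ctrl.read_effort(): joint torques, N m.
- ctrl.read_tool_pos(): TCP position.
- ctrl.read_tool_rot(): TCP orientation.
- ctrl.read_wrist_force(): force on the tool from outside, world axes, zero at the start.
- ctrl.read_wrist_torque(): the same for the moment, N m.
- ctrl.read_width(): finger opening in m.
- ctrl.read_finger_force(): force on a finger pad.
Only numpy, scipy, OpenCV 4.12 (cv2) and the standard library are available. Lean on these libraries where they do the work, as an engineer would, in place of code of your own. Each camera call takes 0.05 s, during which the arm holds its last target. There are 200 camera calls.

TASK

Load the white sample cassette into the loader: with one fingertip push the steel bar sideways, away from the lane, to hold the spring-closed flap open, and meanwhile push the cassette with the other fingertip along its lane, under the flap, until it is fully home against the end stop. Then back off so that the flap shuts behind the end of its body, and finish clear of everything. Only push: do not pinch or lift the cassette, and do not disturb the things standing around.

Things in the scene. Friction and masses are not known exactly. Their poses are not given: they have to be found in the camera images.
- loader: Fixed loader: grey base plate 242 x 112 mm (x=-126..+116, y=-56..+56 mm), top ('deck') 8 mm above the bench. Origin on the bench, on the lane's centre line. x runs along the lane in the loading direction, roughly to the robot's right; y to the hinge side, away from the robot; z up. Two rails 4 mm thick, 7 mm above the deck, guide the lane (46 mm wide).
- home (a point): Fixed point on the deck where the cassette's origin lies when its nose touches the end stop: loader x=+65, y=0 mm. The end stop's face is at x=+104 mm, 18 mm above the deck.
- hinge_axis (a point): Fixed point on the flap's hinge: a shaft 7 mm thick along the loader's x at y=+34 mm, 10 mm above the deck, over the loader's whole length. Bearing blocks 16 mm above the deck stand at its ends (x=-122 and +110). Fingertips kept 18 to 30 mm above the deck clear rails, shaft and bearings and still meet the push bar and the cassette's end plate.
- flap (a joint): Flap angle, rad: 0 closed, stop at 0.85. Cover, lip and push bar are one rigid part on the hinge. Pushing the bar to the loader's +y lifts cover and lip; the cassette passes from 0.38 on, hold 0.5 to 0.7. A spring shuts it: 2 N at the bar to start, 5 N at 0.6. With the cassette home the lip drops into the gap ahead of its end plate; otherwise it rests on the body, ajar.
- cover_edge (a point): Lower free corner of the flap's lip (moves with the flap). White cover plate over the lane's end: x=+50..+104, y=-24..+34 mm, upper face 27 mm above the deck. Its downturned front lip (x=+50..+54, y=-24..+8) reaches down to 13 mm above the deck and blocks the cassette. At 0.6 rad the cover's highest edge is 57 mm above the deck.
- push_bar (a point): Middle of the push bar's axis (moves with the flap). Round steel bar 8 mm thick, parallel to the loader's x, x=-112..+38 mm, bent down to the shaft at both ends, clear in between: a finger can stand beside it and slide along it. Push the side facing the lane. Closed: y=+22 mm, 50 mm above the deck; at 0.6 rad: y=+47, 50 mm above the deck.
- cassette: Loose white cassette, about 80 g, 78 x 44 mm, in the lane before the flap, 59 to 85 mm short of home. Origin: centre of underside; x = loading direction. Body x=-7..+39 mm, 20 mm high, nine wells on top; neck x=-31..-7, 30 wide, 10 high; upright end plate x=-39..-31, 38 wide, 34 high: push its rear face.
- vial_white: Bystander: small vial with white cap, 24 mm diameter, 56 mm high, on the bench beyond the loader's flap end. Origin at the underside.
- vial_black: Bystander: small vial with black cap, 24 mm diameter, 56 mm high, on the bench beside the loader's flap end, far side. Origin at the underside.
- clamp_screw: Bystander: chrome screw, 27 mm wide, 17 mm high, lying beside the loader's open end, far side. Origin at the underside.
- forceps: Bystander: steel forceps 132 mm long, 12 mm high, lying at the bench's front edge, right of the loader. Origin at the underside.
- timer: Bystander: white bench timer 58 x 66 x 20 mm, right. Origin at the underside.
- small_beaker: Bystander: small glass beaker 56 mm high, right. Origin at the underside.
- tape: Bystander: roll of tape, 90 mm diameter, 18 mm high, left. Origin at the underside.
- clear_bottle: Bystander: clear bottle with blue cap, 64 mm diameter, 131 mm high, left. Origin at the underside.
There are look-alikes about, which are no part of the job. There is more than one size of the cassette; the one meant has the size given above.

How it is judged:
On the way, in this order (a step that is already met when the one before it is completed fails the run):
1. a finger holds the flap open (over 0.36 rad) while the cassette is still in front of it (value of joint flap above 0.36 rad and contact force between the fingers and loader above 0.3 N and x of cassette in the frame of loader below 0.014 m), for 0.1 s.
2. the cassette is pushed home (within 3 mm) while a finger still holds the flap open (value of joint flap above 0.36 rad and contact force between the fingers and loader above 0.3 N and x of cassette in the frame of loader above 0.062 m), for 0.1 s.
At the end, for the whole second after the job is handed in: The cassette lies flat in its lane within 3 mm of the end stop, at rest, the flap is shut (under 0.06 rad) behind it (x of cassette in the frame of loader between 0.062 and 0.068 m and y of cassette in the frame of loader between -0.004 and 0.004 m and height (world z) of cassette below 0.012 m and angle between cassette's own z axis and vertical below 0.06 rad and value of joint flap below 0.06 rad and linear speed of cassette below 0.01 m/s); the robot touches nothing.
It fails at once if the cassette is lifted (over 8 mm) or tipped (height (world z) of cassette above 0.016 m or angle between cassette's own z axis and vertical above 0.2 rad).
It fails at once if a bystander is moved more than 20 mm (distance of any of vial_white, vial_black, clamp_screw, forceps, timer, small_beaker, tape, clear_bottle from where it was at the start of the episode above 0.02 m).
It also fails if it takes over 42 s, if anything falls off the work surface, if the arm or the gripper's body presses on something with over 40 N, if the wrist force passes 120 N, or if a joint passes its speed limit or range.

## Working session

There is one attempt and no reset: what is moved stays moved. The work goes in short steps, each a Python script; the robot and the scene stay as the last script left them, time stands still between calls to the robot, and variables do not carry over. Pictures are saved under pics/ and viewed, at most 10 in all, crops included, and the job is handed in when it is done.

```bash
mkdir -p pics; ls; cat > h.py <<'E'
import numpy as np, cv2
from workcell import ctrl, open_gripper, grasp, viewer, job, finder
def pts(cam, depth, mask=None):
    c=viewer.calibration(cam);K=c["camera_matrix"];T=c["extrinsics"]
    v,u=np.indices(depth.shape)
    P=np.stack([(u-K[0,2])/K[0,0]*depth,(v-K[1,2])/K[1,1]*depth,depth],-1)
    W=P@T[:3,:3].T+T[:3,3]
    W[depth==0]=np.nan
    return W
E
python3 - <<'E'
from h import *
for n in ("scene","top"):
    im,d=viewer.camera(n); cv2.imwrite(f"pics/{n}0.png",im); np.save(f"pics/{n}0.npy",d)
    W=pts(n,d)
    print(n,viewer.calibration(n)["extrinsics"].round(3).tolist())
    for t in ("loader","cassette","flap","push_bar"):
        for r in finder.cut_out(n,t)[:4]:
            print(t,round(r["score"],2),np.round(r["at"]),r["region"].sum(),np.nanmedian(W[r["region"]],0).round(3))
print(ctrl.read_clock(),ctrl.read_width(),ctrl.read_tool_rot().round(3).tolist())
E
```

```text
pics
scene [[-0.873, -0.351, 0.34, -0.195], [-0.488, 0.635, -0.598, 1.243], [-0.006, -0.688, -0.726, 1.458], [0.0, 0.0, 0.0, 1.0]]
loader 0.88 [243. 224.] 665 [0.449 0.249 0.008]
cassette 0.68 [166. 298.] 430 [0.499 0.689 0.021]
cassette 0.68 [244. 223.] 579 [0.448 0.251 0.009]
flap 0.64 [239. 192.] 30 [0.516 0.111 0.032]
flap 0.51 [250. 197.] 113 [0.456 0.12  0.035]
push_bar 0.51 [244. 205.] 132 [0.455 0.184 0.037]
top [[-0.03, -0.994, 0.104, 0.304], [-0.999, 0.031, 0.007, 0.123], [-0.01, -0.104, -0.995, 1.499], [0.0, 0.0, 0.0, 1.0]]
loader 0.82 [241. 205.] 1835 [0.432 0.186 0.01 ]
loader 0.56 [175. 174.] 334 [0.517 0.43  0.099]
loader 0.17 [247. 199.] 259 [0.432 0.178 0.027]
cassette 0.75 [108. 182.] 418 [0.503 0.68  0.025]
cassette 0.61 [245. 199.] 227 [0.432 0.181 0.027]
flap 0.66 [261. 190.] 422 [0.454 0.124 0.036]
push_bar 0.68 [261. 191.] 457 [0.454 0.124 0.035]
push_bar 0.41 [171. 205.] 221 [0.402 0.439 0.017]
0.5 0.0855027440692521 [[-0.945, 0.327, -0.0], [0.327, 0.945, -0.0], [0.0, -0.0, -1.0]]
```

```bash
python3 -c "
import cv2
a=cv2.imread('pics/top0.png');cv2.imwrite('pics/topc.png',cv2.resize(a[130:270,80:340],None,fx=3,fy=3,interpolation=cv2.INTER_CUBIC))
cv2.imwrite('pics/top0b.png',cv2.resize(a,None,fx=1.5,fy=1.5))"
```

```text
(no output)
```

View pics/topc.png

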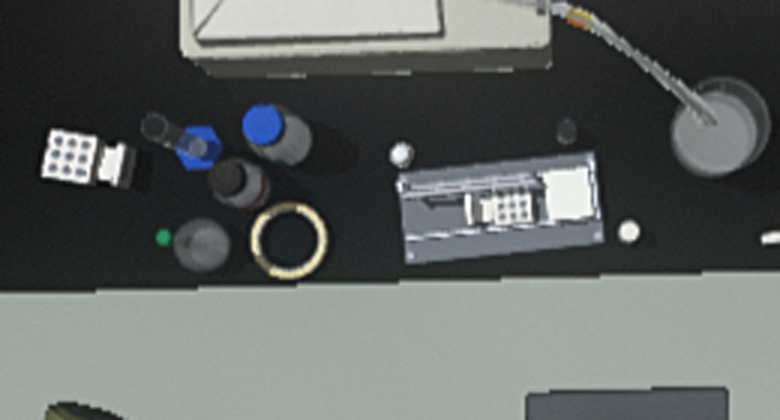

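View pics/scene0.png

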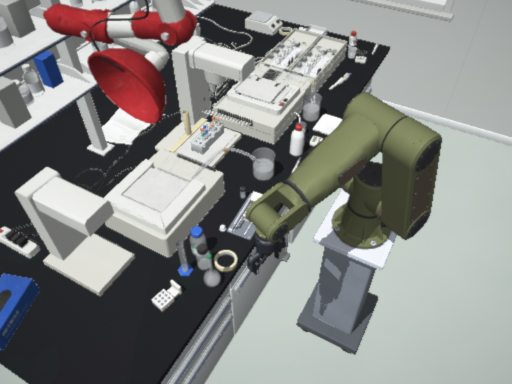

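The top crop shows two candidates. One cassette lies inside the grey loader at crop (500,207), which is full image (247,199). The other lies free on the bench at crop (85,160), full image (108,183), and is clearly larger. The one in the lane is the one meant, because it sits in front of the white cover. I'll measure it and confirm in an enlarged crop.

```bash
python3 - <<'E'
from h import *
im=cv2.imread("pics/top0.png"); d=np.load("pics/top0.npy"); W=pts("top",d)
K=viewer.calibration("top")["camera_matrix"]; print(K.round(1).tolist())
sub=np.s_[172:226,206:290]
g=im.max(2).astype(int)
m=np.zeros(g.shape,np.uint8); m[sub]=(g[sub]>55)
n,l,s,c=cv2.connectedComponentsWithStats(m); k=1+s[1:,4].argmax(); m=(l==k).astype(np.uint8)
T=viewer.calibration("top")["extrinsics"]
def ray(u,v,z):
    r=T[:3,:3]@np.array([(u-K[0,2])/K[0,0],(v-K[1,2])/K[1,1],1]); return (T[:3,3]+r*(z-T[2,3])/r[2])
cn=cv2.findContours(m,cv2.RETR_EXTERNAL,cv2.CHAIN_APPROX_NONE)[0][0][:,0]
P=np.array([ray(u,v,.008)[:2] for u,v in cn],np.float32)
print(s[k], cv2.minAreaRect(P))
box=cv2.boxPoints(cv2.minAreaRect(P)); print(box.round(4).tolist())
c4=np.zeros_like(m); 
e=cv2.resize(im[165:230,200:300],None,fx=8,fy=8,interpolation=cv2.INTER_CUBIC)
cn8=((cn-[200,165]+.5)*8).astype(int); 
for p in cn8: cv2.circle(e,tuple(int(q) for q in p),1,(0,0,255),-1)
cv2.imwrite("pics/crop1.png",e)
print((W[186:214:2,210:284:4,2]*1000).round().astype(int))
for r in finder.cut_out("top","cassette")[:2]: 
    q=W[r["region"]]; print(np.nanpercentile(q[:,2],[5,50,95]).round(4),cv2.minAreaRect(q[np.isfinite(q[:,0])][:,:2].astype(np.float32)))
E
```

```text
[[413.4, 0.0, 260.5], [0.0, 413.4, 191.2], [0.0, 0.0, 1.0]]
[ 212  180   70   38 2101] ((0.4350312352180481, 0.18492212891578674), (0.11438322812318802, 0.2427671104669571), 4.420912742614746)
[[0.3686999976634979, 0.30149999260902405], [0.3874000012874603, 0.05950000137090683], [0.5013999938964844, 0.06830000132322311], [0.482699990272522, 0.31040000915527344]]
[[                   3                   -1                    5
                    -2                    3                    9
                     7                    7                    8
                    10                   11                   11
                    14                    3                    5
                    19                   37                   27
                    -1]
 [                  -5                    8                   10
                    10                   10                    4
                     5                    7                    8
                    12                   23                   17
                    36                   32                  
[... 4679 characters left out ...]
36854775808                   11
                     6                   11                    9
                     3                   11                    0
                     9                    0                    3
                     9                    7                    6
                    10                    2                    2
                    -1]]
[0.0093 0.0251 0.0423] ((0.5061865448951721, 0.6817723512649536), (0.1086065024137497, 0.0562208890914917), 81.56839752197266)
[0.0151 0.0274 0.0406] ((0.4326253831386566, 0.18575462698936462), (0.04306028410792351, 0.07709050923585892), 5.079051494598389)<stdin>:20: RuntimeWarning: invalid value encountered in cast
```

View pics/crop1.png

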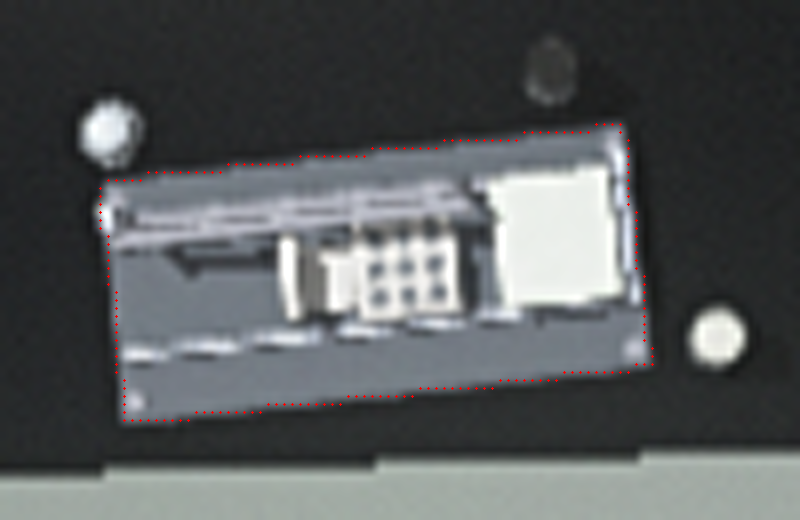

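The crop confirms it. The in-lane cassette's region measures 43 x 77 mm, matching the given size, while the free one is 108 x 56 mm. Its end plate is at crop (290,275), the cover at (555,235), and the plate outline is 114 x 243 mm against 112 x 242 given. 

I'll use closed fingers side by side across the lane, tilted about 17° so the far finger's back meets the bar and the near tip meets the end plate. First I'll check IK, then touch the free front strip of the deck to calibrate the tip height.

```bash
cat >> h.py <<'E'
X=np.array([.0771,-.9970,0]);Y=np.array([.9970,.0771,0]);Z=np.array([0,0,1.]);O=np.array([.4354,.1799,.008])
t=np.radians(17); A=np.sin(t)*Y+np.cos(t)*Z; Pp=np.cos(t)*Y-np.sin(t)*Z
L=17.; H=14.5
def R(s): 
    y=s*Pp; z=-A; return np.stack([np.cross(y,z),y,z],1)
def tcp(x,y,z,L=L):  # loader mm above deck, lowest (hinge-side) fingertip corner
    return O+(x*X+y*Y+z*Z+L*A-H*Pp)/1000
def loc():  # lowest corner in loader mm
    p=(ctrl.read_tool_pos()-O)*1000-L*A+H*Pp; return np.array([p@X,p@Y,p@Z]).round(1)
E
python3 - <<'E'
from h import *
d=np.load("pics/top0.npy");K=viewer.calibration("top")["camera_matrix"];T=viewer.calibration("top")["extrinsics"]
for u,v,z in ((234.6,199.4,.042),(237.3,199.4,.042),(257.3,199,.028),(245,199,.028)):
    r=T[:3,:3]@np.array([(u-K[0,2])/K[0,0],(v-K[1,2])/K[1,1],1]);p=T[:3,3]+r*(z-T[2,3])/r[2]-O; print((p@X*1e3).round(1),(p@Y*1e3).round(1))
for s in (1,-1):
    for w in ((-75,-38,60),(-75,-38,0),(-75,5,18),(-75,30,18),(20,30,18)):
        q=ctrl.solve_ik(tcp(*w),R(s)); print(s,w,None if q is None else np.round(q,2))
print(ctrl.read_clock())
E
```

```text
-45.0 -1.1
-35.5 -2.1
34.9 -7.1
-8.8 -2.4
1 (-75, -38, 60) [0.45 0.44 1.77 0.11 1.21 0.32]
1 (-75, -38, 0) [0.45 0.54 1.79 0.12 1.09 0.3 ]
1 (-75, 5, 18) [0.42 0.58 1.67 0.11 1.18 0.29]
1 (-75, 30, 18) [0.4  0.62 1.6  0.1  1.21 0.28]
1 (20, 30, 18) [0.24 0.57 1.69 0.05 1.18 0.14]
-1 (-75, -38, 60) None
-1 (-75, -38, 0) None
-1 (-75, 5, 18) None
-1 (-75, 30, 18) None
-1 (20, 30, 18) None
0.55
```

```bash
python3 - <<'E'
from h import *
grasp(); print(ctrl.read_clock(),ctrl.read_width())
ctrl.goto(tcp(-80,-40,60),R(1)); print(ctrl.read_clock(),loc())
ctrl.movel(tcp(-80,-40,25),v=.1)
print(ctrl.read_wrist_force().round(2), ctrl.movel(tcp(-80,-40,-6),v=.03,until_force=3)); print(loc(),ctrl.read_wrist_force().round(2),ctrl.read_clock())
ctrl.movel(tcp(-80,-40,25),v=.15)
im,_=viewer.camera("scene"); cv2.imwrite("pics/s1.png",cv2.resize(im[150:260,180:320],None,fx=5,fy=5,interpolation=cv2.INTER_CUBIC))
E
```

```text
1.3167 0.00011886716685630854
2.6917 [-80.8 -40.   60.4]
[0.13 0.46 0.14] True
[-80.  -40.   -2.7] [-0.69 -0.57  7.49] 4.05
```

View pics/s1.png

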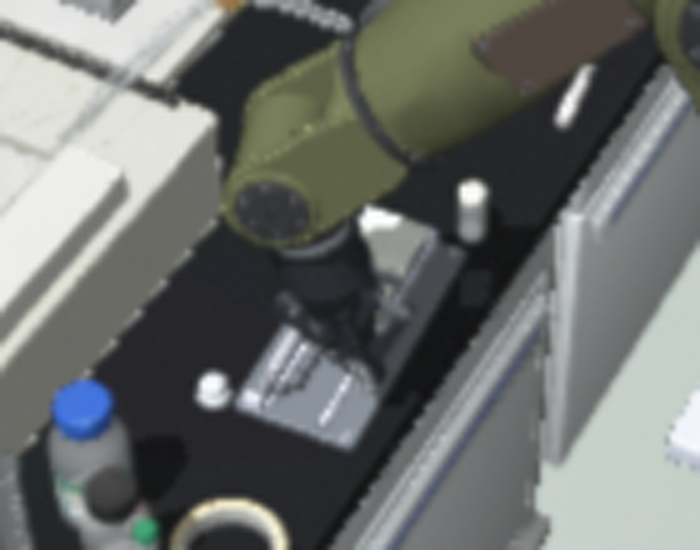

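The closed gripper stands tilted over the front strip at about (350,370) in the crop, with the bar and lane free beside it at (300,360). The tip touched at -2.7 mm, so the tip model is about right. Next I'll find the bar by touch.

```bash
python3 - <<'E'
from h import *
ctrl.movel(tcp(-75,-6,22),v=.12); ctrl.movel(tcp(-75,-6,15.5),v=.1)
f0=ctrl.read_wrist_force()
r=ctrl.movel(tcp(-75,22,15.5),v=.03,until_force=1.2)
print(r,loc(),(ctrl.read_wrist_force()-f0).round(2),ctrl.read_clock())
E
```

```text
True [-75.1  -5.9  15.2] [ 1.04 -0.39  1.98] 5.35
```

```bash
python3 - <<'E'
from h import *
ctrl.wait(.2); f0=ctrl.read_wrist_force(); print(f0.round(2))
for y in range(-3,19,3):
    ctrl.movel(tcp(-75,y,15.5),v=.06); ctrl.wait(.05)
    f=ctrl.read_wrist_force()-f0; print(y,loc(),(f@Y).round(2),f.round(2))
    if f@Y<-1.5: break
print(ctrl.read_clock())
im,_=viewer.camera("top"); cv2.imwrite("pics/t2.png",cv2.resize(im[165:230,200:300],None,fx=8,fy=8,interpolation=cv2.INTER_CUBIC))
E
```

```text
[0.37 0.06 3.53]
-3 [-75.   -3.1  15.3] 1.12 [ 1.17 -0.59 -1.94]
0 [-75.   -0.2  15.5] -2.77 [-2.68 -1.27  0.48]
6.15
```

View pics/t2.png

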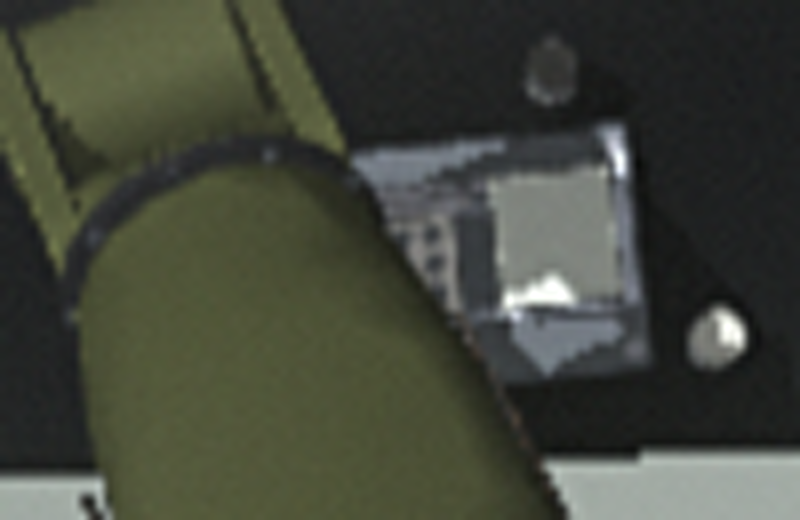

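The arm hides the bar. The cover at (555,235) and the cassette nose at (440,260) still look unmoved. I'll average the force over several readings as I advance.

```bash
cat >> h.py <<'E'
def force(n=8):
    f=[]
    for _ in range(n): ctrl.wait(.02); f.append(ctrl.read_wrist_force())
    m=np.mean(f,0); return np.array([m@X,m@Y,m@Z]).round(2), np.std(f,0).round(2)
E
python3 - <<'E'
from h import *
for y in (0,3,6,9,12):
    ctrl.movel(tcp(-75,y,15.5),v=.06); ctrl.wait(.1); print(y,loc(),*force(),ctrl.read_clock())
E
```

```text
0 [-75.   -0.1  15.5] [ 0.65 -3.36  4.3 ] [0.37 0.6  0.43] 6.6833
3 [-75.    3.3  16. ] [ 1.49 -4.05  9.9 ] [0.3  0.51 0.52] 7.1667
6 [-75.1   6.6  16.4] [ 2.13 -4.31 13.77] [0.33 0.46 0.56] 7.65
9 [-75.1   9.8  16.6] [ 2.46 -3.56 15.6 ] [0.69 0.41 0.54] 8.1333
12 [-75.1  13.   16.7] [ 2.79 -2.95 15.86] [0.35 0.64 0.57] 8.6167
```

The force is mostly upward, so a ledge on the finger about 40 mm above the tip is riding on the bar because of the tilt. I'll back off, reduce the tilt to 5° and stand a little higher.

```bash
sed -i 's/t=np.radians(17)/t=np.radians(5)/' h.py; python3 - <<'E'
from h import *
p=ctrl.read_tool_pos(); p=p-.024*Y; ctrl.movel(p,v=.1)
ctrl.movel(tcp(-75,-10,21),R(1),v=.12); ctrl.wait(.2); print(loc(),*force())
for y in (6,10,13,16,19):
    ctrl.movel(tcp(-75,y,21),v=.1); ctrl.wait(.05); print(y,loc(),*force(5),ctrl.read_clock())
E
```

```text
[-75.   -9.3  20.8] [-0.12 -0.16  0.15] [0.37 0.31 0.32]
6 [-74.9   5.7  20.8] [-0.16 -0.6  -0.13] [0.44 0.55 0.65] 10.1333
10 [-75.  10.  21.] [ 0.3  -0.16 -0.24] [0.24 0.57 0.33] 10.5167
13 [-75.  13.  21.] [-0.5   0.22  0.21] [0.26 0.3  0.52] 10.9
16 [-75.  16.  21.] [ 0.29 -0.11  0.08] [0.57 0.36 0.45] 11.2833
19 [-75.   18.9  21. ] [ 0.48 -2.89  2.45] [0.25 0.28 0.23] 11.6667
```

```bash
python3 - <<'E'
from h import *
for y in (23,28,33,36.5):
    ctrl.movel(tcp(-75,y,21),v=.1); ctrl.wait(.05); print(y,loc(),*force(5),ctrl.read_clock())
im,d=viewer.camera("scene"); cv2.imwrite("pics/s3.png",cv2.resize(im[160:250,200:310],None,fx=7,fy=6.5,interpolation=cv2.INTER_CUBIC))
im,d=viewer.camera("top"); W=pts("top",d)-O
x,y,z=W@X*1e3,W@Y*1e3,W@Z*1e3
for a,b in ((-22,-12),(-12,-2),(-2,8),(8,18),(18,28)):
    m=(x>62)&(x<98)&(y>a)&(y<b)&(z>15); print(a,m.sum(),np.median(z[m]))
E
```

```text
23 [-75.  23.  21.] [ 0.34 -3.9   3.02] [0.41 0.31 0.71] 12.05
28 [-75.   27.9  21. ] [-0.68 -3.35  3.03] [0.49 0.32 0.27] 12.4333
33 [-75.   32.8  20.9] [-0.48 -3.33  2.71] [0.43 0.83 0.19] 12.8167
36.5 [-75.   36.3  20.9] [-0.73 -4.14  0.55] [0.44 0.52 0.26] 13.2
-22 1 56.894412219575145
-12 28 48.82019181322096
-2 28 45.092005472093916
8 27 39.2513398632568
18 27 34.6390395808649
```

View pics/s3.png

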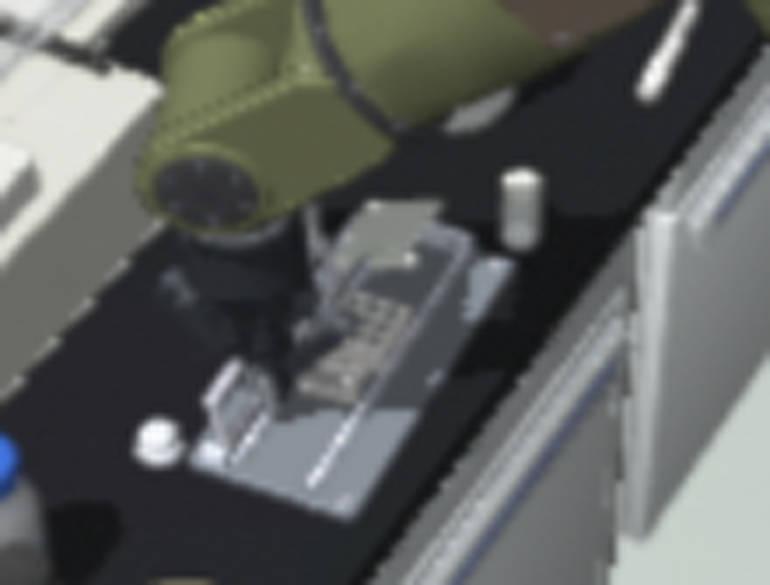

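The cover at (385,235) is raised. Its slope from depth gives about 0.44 rad, and the cassette at (360,340) is still in front, so step 1 holds. Now I'll push along the lane.

```bash
python3 - <<'E'
from h import *
ctrl.movel(tcp(-75,37.5,21),v=.05); print(*force(5))
for x in (-50,-30,-10,5):
    ctrl.movel(tcp(x,37.5,21),v=.06); print(x,loc(),*force(4),ctrl.read_clock())
im,d=viewer.camera("scene"); cv2.imwrite("pics/s4.png",cv2.resize(im[160:250,200:310],None,fx=7,fy=6.5,interpolation=cv2.INTER_CUBIC))
E
```

```text
[-0.73 -4.22 -1.29] [0.47 0.14 0.67]
-50 [-49.8  37.6  21.1] [ 3.15 -4.14  1.34] [0.37 0.4  0.51] 14.2667
-30 [-29.9  37.5  21. ] [ 3.17 -3.78  1.23] [0.54 0.1  0.45] 14.8167
-10 [-9.8 37.5 20.9] [ 3.09 -4.05  1.35] [0.43 0.16 0.51] 15.3667
5 [ 5.2 37.5 21. ] [ 3.63 -4.1   0.14] [0.21 0.32 0.13] 15.8333
```

View pics/s4.png

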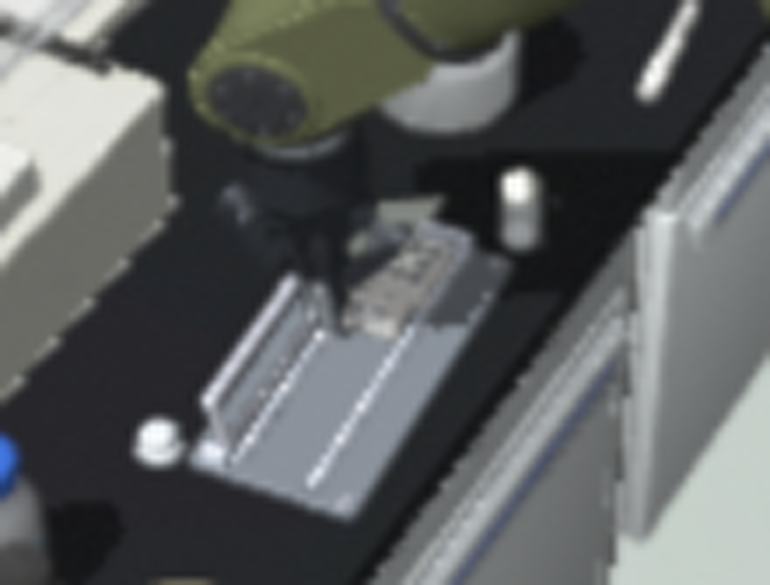

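The cassette at (400,290) is entering under the raised cover, with the fingertip directly behind its plate at (340,320). I'll finish in small steps and watch for the end stop.

```bash
python3 - <<'E'
from h import *
b=force(5)[0]; print(b)
for x in range(8,24,2):
    ctrl.movel(tcp(x,37.5,21),v=.04); f,s=force(5); print(x,loc(),f,ctrl.read_clock())
    if f[0]<b[0]-4: break
ctrl.wait(.1)
im,d=viewer.camera("scene"); cv2.imwrite("pics/s5.png",cv2.resize(im[160:250,200:310],None,fx=7,fy=6.5,interpolation=cv2.INTER_CUBIC))
E
```

```text
[ 3.52 -4.01  0.86]
8 [ 7.9 37.5 21. ] [-1.15 -3.98  0.33] 16.3
```

View pics/s5.png

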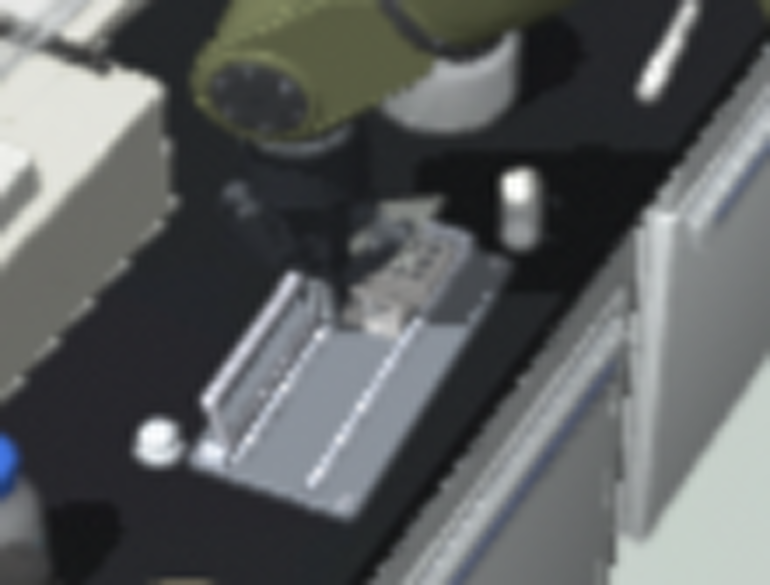

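The cassette is a little further in and not home yet, and the force change was only friction reversing. I'll continue to a clear end-stop force.

```bash
python3 - <<'E'
from h import *
for x in range(10,26,2):
    ctrl.movel(tcp(x,37.5,21),v=.04); f,s=force(5); print(x,loc(),f,ctrl.read_clock())
    if f[0]<-5: break
im,d=viewer.camera("top"); W=pts("top",d)-O; x,y,z=W@X*1e3,W@Y*1e3,W@Z*1e3
cv2.imwrite("pics/t6.png",cv2.resize(im[165:230,200:300],None,fx=8,fy=8,interpolation=cv2.INTER_CUBIC))
E
```

```text
10 [10.  37.5 21. ] [-1.83 -4.02  0.67] 16.7833
12 [12.  37.5 21. ] [-1.68 -3.95  0.67] 17.1167
14 [14.  37.5 21. ] [-2.02 -4.22  0.4 ] 17.45
16 [15.8 37.5 21.1] [-4.57 -4.05  0.82] 17.7833
18 [16.5 37.8 21.4] [-16.87  -4.14   2.94] 18.1167
```

View pics/t6.png

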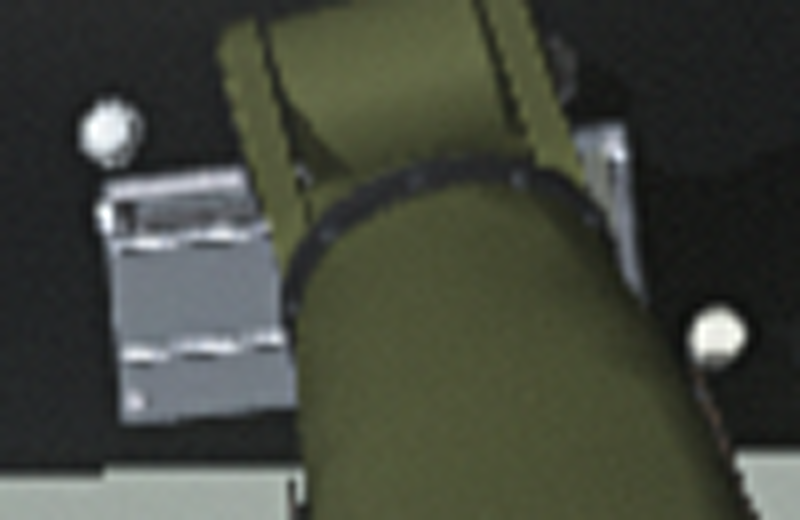

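A firm end-stop reaction came at x = 16, close to the predicted 15, so the cassette is home with the bar still held. The arm hides the cover in this view. Now I'll back off, let the flap shut and retreat upward.

```bash
python3 - <<'E'
from h import *
ctrl.movel(tcp(2,37.5,21),v=.08); ctrl.movel(tcp(-2,10,21),v=.06); ctrl.movel(tcp(-4,-12,21),v=.1); print(*force(5))
ctrl.movel(tcp(-4,-14,110),v=.15); ctrl.movel(tcp(-75,-110,200),v=.25)
print(ctrl.read_clock())
ctrl.goto([.18,.52,.248],ctrl.read_tool_rot())if ctrl.solve_ik([.18,.52,.248],ctrl.read_tool_rot()) is not None else print("noik")
im,d=viewer.camera("top"); W=pts("top",d)-O; x,y,z=W@X*1e3,W@Y*1e3,W@Z*1e3
cv2.imwrite("pics/t7.png",cv2.resize(im[165:230,200:300],None,fx=8,fy=8,interpolation=cv2.INTER_CUBIC))
for a,b in ((-22,-12),(-12,-2),(-2,8),(8,18),(18,28)):
    m=(x>62)&(x<98)&(y>a)&(y<b)&(z>15); print(a,m.sum(),np.median(z[m]))
m=(x>5)&(x<45)&(abs(y)<17)&(z>27); print("plate",m.sum(),np.median(x[m]),np.median(y[m]),np.median(z[m]),ctrl.read_clock())
E
```

```text
[ 0.26  0.21 -0.34] [0.25 0.53 0.45]
21.0833
-22 29 27.466119727220356
-12 30 26.89280826354557
-2 25 27.33342022178454
8 31 27.742623280553552
18 27 27.2900923716406
plate 20 30.6378709653819 -3.8546705998543924 33.60172580435151 22.2917
```

View pics/t7.png

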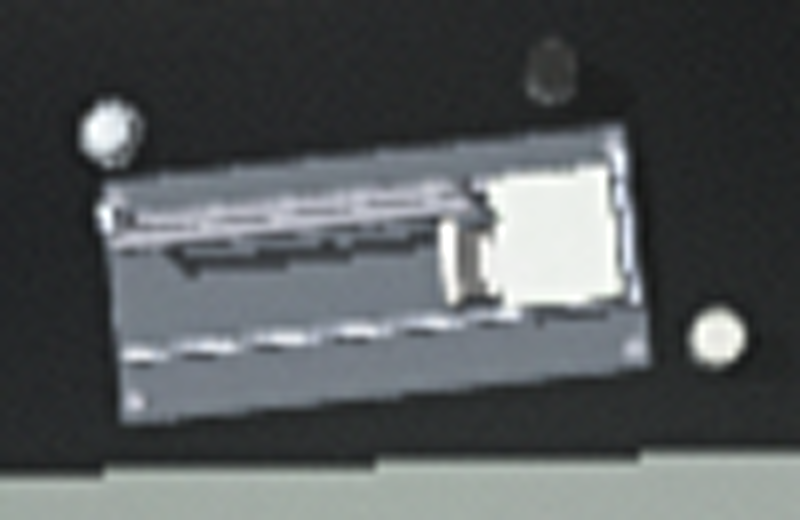

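The picture shows the cover flat at (555,235), all of it 27 mm above the deck, so the flap is shut. The end plate at (450,262) is centred at x = 30.6 mm, against 30 mm expected when home. The vials and the screw are where they were, and the arm is clear.

```bash
python3 -c "
from h import *
print(job.finish_job())"
```

```text
the job is handed in; nothing more can be done
None
```

The cassette is home against the end stop, the flap is shut behind it, the arm is clear, and the job was handed in at about 22 s; it returned no verdict.

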